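# Set out the plating rack in mirror order

### The job

The four things on the wooden prep rack (stack of paper cups, custard cup, ring cutter, kitchen timer) are to stand on the empty steel serving rack in reverse order: what is leftmost on the wooden rack, as you see it from the robot, goes into the rightmost compartment of the steel rack, the second from the left goes second from the right, and so on. Stand each one upright on the floor of its compartment, near the middle, and let go of it.

Things in the scene. Friction and masses are not known exactly. Their poses are not given: they have to be found in the camera images.
- prep_rack: fixed low wooden rack, 100 x 364 mm, nearer than the steel rack or beyond it. Four places with cork pads (things stand 15 mm above the worktop) along its y axis, at y = +132, +44, -44, -132 mm, x = 0; 6 mm ribs between them and at the ends, tops at 22 mm. Origin: centre of underside, on the worktop; z up, y to the robot's left (within 7 degrees).
- serving_rack: fixed low steel rack, empty, 108 x 364 mm. Four compartments along its y axis, centres at y = +132, +44, -44, -132 mm, x = 0, 84 mm wide, floor 6 mm above the worktop; 4 mm dividers between them and at the ends, tops at 18 mm; lips at x = +-51 mm, tops at 9 mm. Origin: centre of underside, on the worktop; z up, y to the robot's left (within 7 degrees).
- cup_stack: stack of nested cream paper cups, open end up, 86 mm tall, 60 mm across the rim, narrowing downwards; about 0.06 kg, rigid, moves as one. Origin: centre of its underside, z up. It may be gripped across the top rims.
- custard_cup: single cream paper cup filled with set custard, 44 mm tall, 58 mm across the rim, narrowing downwards; about 0.075 kg, rigid. Origin: centre of its underside, z up.
- ring_cutter: plain steel ring cutter, 55 mm across, 31 mm tall, standing on its edge; about 0.04 kg. It behaves as a solid disc: grip it across the outside. Origin: centre of its underside, z up. (The larger 71 mm ring that lies off the racks is not part of the job.)
- timer: white round kitchen timer: base 68 mm across and 28 mm tall, on it a round dial 60 mm across up to 43 mm, on top a bar handle up to 57 mm (within 27 mm of the axis); about 0.14 kg. The dial does not turn here and may be gripped across its diameter at any yaw. Origin: centre of its underside, z up.
- pad_cups: the round flat cork pad on which the stack of paper cups stands at the start: 74 mm across, 3 mm thick, fixed in the wooden rack, its top 15 mm above the worktop. Its origin is the centre of its underside. It stays behind and so marks the starting place of that thing.
- pad_custard: the round flat cork pad on which the custard cup stands at the start: 74 mm across, 3 mm thick, fixed in the wooden rack, its top 15 mm above the worktop. Its origin is the centre of its underside. It stays behind and so marks the starting place of that thing.
- pad_ring: the round flat cork pad on which the ring cutter stands at the start: 74 mm across, 3 mm thick, fixed in the wooden rack, its top 15 mm above the worktop. Its origin is the centre of its underside. It stays behind and so marks the starting place of that thing.
- pad_timer: the round flat cork pad on which the kitchen timer stands at the start: 74 mm across, 3 mm thick, fixed in the wooden rack, its top 15 mm above the worktop. Its origin is the centre of its underside. It stays behind and so marks the starting place of that thing.
Things that resemble listed ones, but are neither listed nor needed, are in the scene too. Leave any red or turquoise look-alike of the cup_stack alone. Leave any blue look-alike of the ring_cutter alone.

How it is judged:
By the outcome, as a careful person would: the job done as asked, in the order asked, and still so for the second after the job is handed in, with the robot touching nothing.
It also fails if it takes over 96 s, if anything falls off the work surface, if the arm or the gripper's body presses on something with over 40 N, if the wrist force passes 120 N, or if a joint passes its speed limit or range.

### The arm

A 7-joint arm with a two-finger parallel gripper is mounted at the origin on a cart in front of the work surface, level with it; the furniture and walls round the work are solid. World frame = base frame: x ahead of the robot, y to its left, z up, the work surface at z = 0. Lengths are in m, angles in rad, forces in N, time in s.
With the tool pointing down it reaches from about 0.4 to 0.85 m from the base axis. Payload 4.5 kg.
Tool frame: the origin (TCP) lies midway between the tips of the shut fingers; the grasp point (between the pads) lies 19 mm behind it; z points along the fingers, y is the line along which they close (so a half turn about z gives the same grasp; the last joint's range is limited). The gripper opens to 88 mm and grips with 3 to 60 N. Pads are 18 mm wide; open, the fingers measure 123 mm over their backs; the gripper's body (75 mm by 187 mm) begins 45 mm behind the grasp point.
Start: joints at [1.304, 0.689, -0.195, 1.565, 0.157, 0.902, -0.215], TCP at [0.185, -0.597, 0.239] pointing down, gripper open.
Joint ranges: [-3.01, 3.01], [-0.46, 2.08], [-1.47, 1.51], [0.13, 2.56], [-1, 4.14], [0.04, 2.09], [-2.66, 2.66]. Speed limits (rad/s): [2.57, 2.57, 3.14, 3.14, 3.14, 3.14, 3.14].

### API

Orientations are given as a unit quaternion [x, y, z, w].
In Python, from plant import get_state, viewer, workorder gives the robot as it stands. The module is installed in compiled form; this text tells all that it offers.
- The arm moves only by the tool step_arm, never from a script. Its argument "motion" is a list of rows, each an object of numbers: "wx", "wy", "wz": the turn, a rotation vector about the tool's x, y, z each as a share of 180 degrees, from -1 to 1; "dx", "dy", "dz": the shift along the tool's x, y, z each as a share of 8 cm, from -1 to 1; "claw": the finger opening in mm, from 0 to 88.1. A call has 1 to 8 rows; each row is the pose to reach, as a shift and turn from the pose commanded when the call began, along the tool's axes at that moment, turning the shorter way round; what a row does not reach only later rows make up. A row lasts 1/10 s, in which the tool goes at most 50 mm and 8.59 degrees, less where a joint would pass 70% of its speed; a pose out of reach is approached as far as the arm can. A call with a number of a shift or a turn outside -1 to 1 is refused whole. A call with a gripper value outside its range is refused whole. The fingers move at their own pace and stop on an object; "force" is the grip in N (left out, the last holds). Time passes only in rows, so rows that repeat a pose let the fingers close. It gives the time, the measured TCP pose, the force, the opening and the grip force at its end, in the units of the state.
- get_state(): the state, without advancing time (a new reading comes with each control period).
- viewer.snapshot(name): name is "scene" or "top" or "wrist"; returns (picture, depth): 384x512x3 uint8, red, green, blue; 384x512 float32, m along the optical axis (not along the pixel's ray), 0 where there is no reading.
- viewer.calibration(name): a dict with "vfov" (degrees; the focal length in pixels is half the picture's height over the tangent of half this angle, whatever the lens; pixels are square), "cx", "cy" (the principal point, pixels), "extrinsics" (4x4, takes a point from camera to world coordinates). Camera axes: x right, y down, z forward; pixel columns grow to the right and rows downward; lengths in m; the calibration is good to about 2 mm. A picture is of the moment at which its call begins: read the wrist's pose just before it. calibration takes no time and is no camera call; for the wrist camera it gives the pose at the moment of the call.
- workorder.finish_job(): hands the job in; it is judged then, once.
The state is a dict: "clock": time; "q": joint angles; "qd": joint speeds; "joint_torque": joint torques, N m; "tool_pos": TCP position; "eef_rot": TCP orientation; "contact_force": force on the tool from outside, world axes, zero at the start; "moment": the same for the moment, N m; "opening": opening from 0.0 (shut) to 1.0 (fully open); "finger_force": force on a finger pad.
Only numpy, scipy, OpenCV 4.12 (cv2) and the standard library are available. Lean on these libraries where they do the work, as an engineer would, in place of code of your own. Each camera call takes 0.05 s, during which the arm holds its last target. There are 200 camera calls.

## Working session

There is one attempt and no reset: what is moved stays moved. The work goes in short steps, Python scripts to look and compute and a tool call to move; the robot and the scene stay as the last step left them, time stands still between calls to the robot, and variables do not carry over. Pictures are saved under pics/ and viewed, at most 14 in all, crops included, and the job is handed in when it is done.

Besides the shell and the picture viewer there is one more tool, called after "Call:" as name(argument=value, ...) on one line, values as JSON. step_arm: Moves the arm, as the interface text tells. Shift numbers are shares of 8 cm and turn numbers shares of 180 degrees, none past 1 either way. Its arguments: {"type":"object","properties":{"motion":{"type":"array","items":{"type":"object","properties":{"wx":{"type":"number","minimum":-1,"maximum":1},"wy":{"type":"number","minimum":-1,"maximum":1},"wz":{"type":"number","minimum":-1,"maximum":1},"dx":{"type":"number","minimum":-1,"maximum":1},"dy":{"type":"number","minimum":-1,"maximum":1},"dz":{"type":"number","minimum":-1,"maximum":1},"claw":{"type":"number"}}}},"force":{"type":"number"}},"required":["motion"]}

```bash
mkdir -p pics
cat > h.py <<'E'
import numpy as np, cv2
from plant import get_state, viewer, workorder
def snap(n,save=None):
    c=viewer.calibration(n); p,d=viewer.snapshot(n)
    if save: cv2.imwrite('pics/%s.png'%save,p[:,:,::-1])
    return p,d,c
def pts(d,c):
    f=192/np.tan(np.radians(c['vfov'])/2); v,u=np.mgrid[:384,:512]
    P=np.stack([(u-c['cx'])/f*d,(v-c['cy'])/f*d,d],-1); E=np.array(c['extrinsics'])
    return P@E[:3,:3].T+E[:3,3]
E
python3 - <<'E'
from h import *
print(get_state())
for n in ('scene','top'):
    p,d,c=snap(n,n); print(c); np.savez('pics/'+n,p=p,d=d,E=c['extrinsics'],X=pts(d,c))
E
```

```text
{'clock': 0.0, 'q': array([ 1.30379309,  0.68999643, -0.19452062,  1.56633356,  0.1573329 ,
        0.90252277, -0.21510704]), 'qd': array([ 1.24962752e-04,  1.05796412e-03, -2.00144863e-04, -8.82083562e-05,
        2.32520625e-04, -4.88209579e-04, -3.61617490e-04]), 'joint_torque': array([ 1.42167801e-04, -5.27565086e+01, -1.26663510e+00, -1.53430867e+01,
       -5.25820325e-02,  6.41563922e-03,  1.41136693e-04]), 'tool_pos': array([ 0.18493776, -0.59634558,  0.23790525]), 'eef_rot': array([ 9.88702937e-01,  1.49885402e-01, -2.17482419e-04, -9.06348071e-04]), 'contact_force': array([-0.36618907, -0.27734822,  0.67222353]), 'moment': array([0.03902671, 0.01641632, 0.0145387 ]), 'finger_force': 0.0, 'opening': 1.0020756997161386}
{'vfov': 51.599353194066005, 'cx': 251.15170274674176, 'cy': 196.13440336379566, 'extrinsics': array([[-0.89582783, -0.31153909,  0.31691623,  0.33018127],
       [-0.4443602 ,  0.6376422 , -0.62925069,  0.49884209],
       [-0.00604297, -0.70452524, -0.7096532 ,  0.6508981 ],
       [ 0.        ,  0.        ,  0.        ,  1.        ]])}
{'vfov': 47.47937786045431, 'cx': 251.112531440427, 'cy': 197.70479551574633, 'extrinsics': array([[-0.01795412, -0.9954287 ,  0.09380486,  0.52274748],
       [-0.99911976,  0.0214196 ,  0.03606815, -0.01923265],
       [-0.03791253, -0.09307472, -0.99493705,  0.88027877],
       [ 0.        ,  0.        ,  0.        ,  1.        ]])}
```

View pics/scene.png

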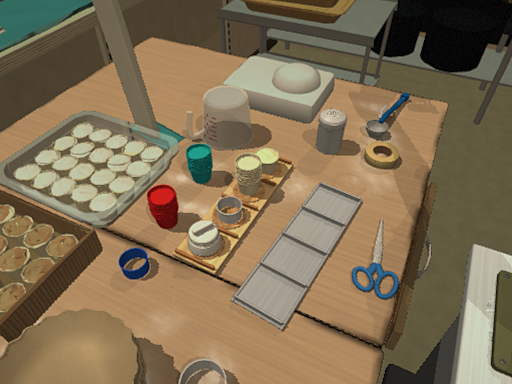

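View pics/top.png

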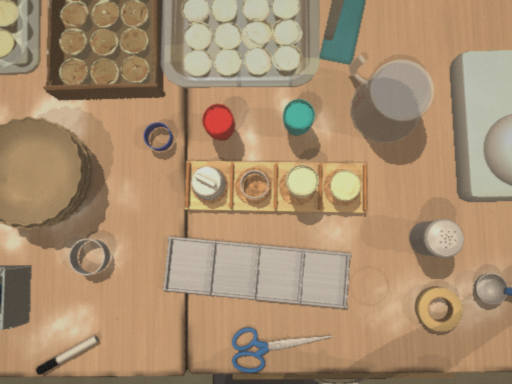

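The top view shows, left to right on the wooden rack: timer (208,183), ring (255,184), cup stack (302,181) and custard cup (345,186). The steel rack is nearer the robot, with compartments at (190,265), (235,270), (281,274) and (326,278). Look-alikes are the red cups (219,121), turquoise cups (298,117), blue ring (158,136) and the larger steel ring (90,257). The ring I want is the one on the pad.

```bash
cat > m.py <<'E'
from h import *
z=np.load('pics/top.npz'); X=z['X']; p=z['p']; d=z['d']
def box(u0,u1,v0,v1): return X[v0:v1,u0:u1].reshape(-1,3), p[v0:v1,u0:u1].reshape(-1,3)
for n,(u,v) in dict(timer=(208,183),ring=(255,184),cup=(302,181),cust=(345,186)).items():
    Q,_=box(u-22,u+22,v-25,v+25); Q=Q[np.isfinite(Q).all(1)&(Q[:,2]>-.1)&(Q[:,2]<.2)]
    zt=np.percentile(Q[:,2],97)
    for lo in (zt-.012,.035):
        T=Q[Q[:,2]>lo]; (c,r)=cv2.minEnclosingCircle(T[:,:2].astype(np.float32)); print(n,'top%.3f'%zt,'lo%.3f'%lo,np.round(T.mean(0),4),'circ',np.round(c,4),'r%.4f'%r,len(T))
# racks: height>10mm/color
hsv=cv2.cvtColor(p,cv2.COLOR_RGB2HSV)
for n,(u0,u1,v0,v1) in dict(wood=(180,372,155,220),steel=(158,358,230,312)).items():
    m=np.zeros(d.shape,np.uint8)
    s=np.s_[v0:v1,u0:u1]
    m[s]=((hsv[s][...,1]<60)*255) if n=='steel' else ((X[s][...,2]>.009)*255)
    m=cv2.morphologyEx(m,cv2.MORPH_OPEN,np.ones((3,3)))
    m=cv2.morphologyEx(m,cv2.MORPH_CLOSE,np.ones((9,9)))
    cs=max(cv2.findContours(m,0,2)[0],key=cv2.contourArea); print(n,cv2.minAreaRect(cs))
    # cast onto plane
    c=viewer.calibration('top');f=192/np.tan(np.radians(c['vfov'])/2);E=np.array(c['extrinsics'])
    def cast(uv,h):
        r=np.c_[(uv[:,0]-c['cx'])/f,(uv[:,1]-c['cy'])/f,np.ones(len(uv))]@E[:3,:3].T
        return E[:3,3]+r*((h-E[2,3])/r[:,2])[:,None]
    W=cast(cs[:,0].astype(float),.02 if n=='wood' else .012)
    print('  world',cv2.minAreaRect(W[:,:2].astype(np.float32)),'medz',np.median(X[m>0][:,2]))
# depth edge scan: worktop height
print('worktop z',np.median(X[320:330,200:230,2]), 'zero depth',(d==0).sum())
s=np.load('pics/scene.npz'); print('pole',[np.round(s['X'][v,u],3) for v,u in ((20,100),(70,118),(110,135),(130,148),(150,172))])
H=(X[...,2]>.06); 
for u,v in ((219,121),(298,117),(400,90),(500,150),(443,238),(240,60),(345,20)): print((u,v),np.round(X[v,u],3))
E
python3 m.py
```

```text
timer top0.070 lo0.058 [0.6343 0.095  0.064 ] circ [0.6351 0.0952] r0.0263 242
timer top0.070 lo0.035 [0.6332 0.0936 0.0562] circ [0.6355 0.0959] r0.0317 820
ring top0.044 lo0.032 [0.6328 0.0055 0.0432] circ [0.6288 0.0045] r0.0276 120
ring top0.044 lo0.035 [0.632  0.0053 0.0437] circ [0.6288 0.0045] r0.0276 114
cup top0.098 lo0.086 [ 0.6282 -0.0841  0.092 ] circ [ 0.6283 -0.0834] r0.0297 827
cup top0.098 lo0.035 [ 0.6268 -0.0836  0.0908] circ [ 0.6278 -0.0838] r0.0300 882
cust top0.058 lo0.046 [ 0.6211 -0.1675  0.055 ] circ [ 0.6222 -0.1668] r0.0301 738
cust top0.058 lo0.035 [ 0.6211 -0.1675  0.055 ] circ [ 0.6222 -0.1668] r0.0301 738
wood ((276.35601806640625, 186.12936401367188), (182.19398498535156, 49.44403076171875), 1.080924153327942)
  world ((0.6260428428649902, -0.03685802221298218), (0.35914182662963867, 0.09831662476062775), 87.71712493896484) medz 0.013961826974885516
steel ((256.8249206542969, 272.0069885253906), (184.06578063964844, 55.249839782714844), 5.314545154571533)
  world ((0.4583413004875183, 0.005087047815322876), (0.36098918318748474, 0.10693320631980896), 83.7274398803711) medz 0.005737111839845044
worktop z -0.000744821968106435 zero depth 792
pole [array([ 1.047, -0.171,  0.295]), array([ 1.026, -0.165,  0.181]), array([ 0.993, -0.155,  0.082]), array([ 0.932, -0.122,  0.059]), array([ 0.832, -0.081,  0.06 ])]
(219, 121) [0.746 0.068 0.074]
(298, 117) [ 0.749 -0.081  0.076]
(400, 90) [ 0.781 -0.259  0.118]
(500, 150) [ 0.672 -0.435  0.099]
(443, 238) [ 0.518 -0.324  0.104]
(240, 60) [0.877 0.028 0.044]
(345, 20) [ 0.976 -0.191 -0.003]
```

```bash
python3 -c "
import cv2
a=cv2.imread('pics/top.png')[150:315,155:380];cv2.imwrite('pics/crop.png',cv2.resize(a,None,fx=3.4,fy=3.4,interpolation=2))"
```

```text
(no output)
```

View pics/crop.png

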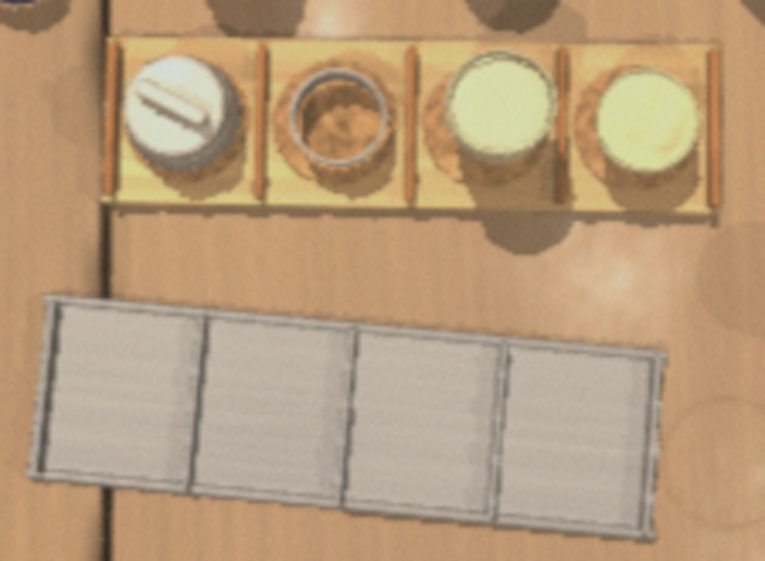

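The close crop confirms the choices and order: heights and sizes match (timer top 70 mm, ring 44, stack 98, custard 58). Next I move toward the custard cup, turning the tool so that it closes along world x.

Call:
step_arm(motion=[{"dx": 1,"dy": -0.55,"wz": -0.404,"claw": 88},{"dx": 1,"dy": -0.55,"wz": -0.404},{"dx": 1,"dy": -0.55,"wz": -0.404},{"dx": 1,"dy": -0.55,"wz": -0.404},{"dx": 1,"dy": -0.55,"wz": -0.404},{"dx": 1,"dy": -0.55,"wz": -0.404},{"dx": 1,"dy": -0.55,"wz": -0.404},{"dx": 1,"dy": -0.55,"wz": -0.404}], force=12)

```text
$.motion[0]: bad value
```

Call:
step_arm(motion=[{"dx": 1.0,"dy": -0.55,"dz": 0,"wx": 0,"wy": 0,"wz": -0.404,"claw": 88},{"dx": 1.0,"dy": -0.55,"dz": 0,"wx": 0,"wy": 0,"wz": -0.404,"claw": 88},{"dx": 1.0,"dy": -0.55,"dz": 0,"wx": 0,"wy": 0,"wz": -0.404,"claw": 88},{"dx": 1.0,"dy": -0.55,"dz": 0,"wx": 0,"wy": 0,"wz": -0.404,"claw": 88},{"dx": 1.0,"dy": -0.55,"dz": 0,"wx": 0,"wy": 0,"wz": -0.404,"claw": 88},{"dx": 1.0,"dy": -0.55,"dz": 0,"wx": 0,"wy": 0,"wz": -0.404,"claw": 88},{"dx": 1.0,"dy": -0.55,"dz": 0,"wx": 0,"wy": 0,"wz": -0.404,"claw": 88},{"dx": 1.0,"dy": -0.55,"dz": 0,"wx": 0,"wy": 0,"wz": -0.404,"claw": 88}], force=12)

```text
clock: 0.9
tool_pos: [0.2483, -0.531, 0.2383]
eef_rot: [0.729, 0.684, 0.0, -0.0]
contact_force: [-0.3, -0.4, -0.9]
opening: 1.0
finger_force: 0.0
```

Call:
step_arm(motion=[{"dx": 0.965,"dy": 0.875,"dz": 0,"wx": 0,"wy": 0,"wz": 0,"claw": 88},{"dx": 0.965,"dy": 0.875,"dz": 0,"wx": 0,"wy": 0,"wz": 0,"claw": 88},{"dx": 0.965,"dy": 0.875,"dz": 0,"wx": 0,"wy": 0,"wz": 0,"claw": 88}])

```text
clock: 1.2
tool_pos: [0.3301, -0.4531, 0.2392]
eef_rot: [0.728, 0.686, 0.003, 0.0]
contact_force: [-0.0, -0.5, 0.6]
opening: 0.999
finger_force: 0.0
```

Call:
step_arm(motion=[{"dx": 0.965,"dy": 0.875,"dz": 0,"wx": 0,"wy": 0,"wz": 0,"claw": 88},{"dx": 0.965,"dy": 0.875,"dz": 0,"wx": 0,"wy": 0,"wz": 0,"claw": 88},{"dx": 0.965,"dy": 0.875,"dz": 0,"wx": 0,"wy": 0,"wz": 0,"claw": 88}])

```text
clock: 1.5
tool_pos: [0.4051, -0.3805, 0.2393]
eef_rot: [0.727, 0.686, 0.003, 0.0]
contact_force: [1.1, -0.2, 0.3]
opening: 0.998
finger_force: 0.0
```

Call:
step_arm(motion=[{"dx": 0.965,"dy": 0.875,"dz": 0,"wx": 0,"wy": 0,"wz": 0,"claw": 88},{"dx": 0.965,"dy": 0.875,"dz": 0,"wx": 0,"wy": 0,"wz": 0,"claw": 88},{"dx": 0.965,"dy": 0.875,"dz": 0,"wx": 0,"wy": 0,"wz": 0,"claw": 88}])

```text
clock: 1.8
tool_pos: [0.4799, -0.3081, 0.2393]
eef_rot: [0.728, 0.686, 0.003, 0.0]
contact_force: [0.6, -0.0, -0.5]
opening: 0.997
finger_force: 0.0
```

Call:
step_arm(motion=[{"dx": 0.965,"dy": 0.875,"dz": 0,"wx": 0,"wy": 0,"wz": 0,"claw": 88},{"dx": 0.965,"dy": 0.875,"dz": 0,"wx": 0,"wy": 0,"wz": 0,"claw": 88},{"dx": 0.965,"dy": 0.875,"dz": 0,"wx": 0,"wy": 0,"wz": 0,"claw": 88}])

```text
clock: 2.1
tool_pos: [0.5543, -0.2357, 0.2391]
eef_rot: [0.728, 0.686, 0.003, -0.0]
contact_force: [0.7, 1.3, 0.1]
opening: 0.996
finger_force: 0.0
```

Call:
step_arm(motion=[{"dx": 0.965,"dy": 0.875,"dz": 0,"wx": 0,"wy": 0,"wz": 0,"claw": 88},{"dx": 0.965,"dy": 0.875,"dz": 0,"wx": 0,"wy": 0,"wz": 0,"claw": 88},{"dx": 0.965,"dy": 0.875,"dz": 0,"wx": 0,"wy": 0,"wz": 0,"claw": 88},{"dx": 0.965,"dy": 0.875,"dz": 0,"wx": 0,"wy": 0,"wz": 0,"claw": 88}])

```text
clock: 2.5
tool_pos: [0.6249, -0.1697, 0.2381]
eef_rot: [0.73, 0.683, -0.0, -0.0]
contact_force: [-0.2, -0.8, -0.4]
opening: 1.003
finger_force: 0.0
```

```bash
cat > w.py <<'E'
from h import *
import sys
def things(X,p,d):
    hsv=cv2.cvtColor(p,cv2.COLOR_RGB2HSV)
p,d,c=snap('wrist','wrist_'+sys.argv[1]); X=pts(d,c); s=get_state(); print(np.round(s['tool_pos'],4))
for a in sys.argv[2:]:   # x,y,zlo,zhi expected
    x,y,lo,hi=map(float,a.split(','))
    m=(abs(X[...,0]-x)<.05)&(abs(X[...,1]-y)<.042)&(X[...,2]>lo)&(X[...,2]<hi)&(d>0)
    Q=X[m]
    if len(Q)<20: print(a,'few',len(Q)); continue
    (cc,r)=cv2.minEnclosingCircle(Q[:,:2].astype(np.float32)); v,u=np.nonzero(m)
    print(a,len(Q),'mean',np.round(Q.mean(0),4),'circ',np.round(cc,4),'r%.4f'%r,'px',u.min(),u.max(),v.min(),v.max())
E
python3 w.py 1 .6217,-.1672,.047,.075 .628,-.0838,.09,.115 .631,.005,.035,.055 .634,.095,.05,.08
```

```text
[ 0.6238 -0.1718  0.2381]
.6217,-.1672,.047,.075 2025 mean [ 0.6263 -0.1677  0.0553] circ [ 0.6266 -0.168 ] r0.0298 px 226 278 148 197
.628,-.0838,.09,.115 3085 mean [ 0.6326 -0.0833  0.0926] circ [ 0.6328 -0.0844] r0.0300 px 222 284 58 125
.631,.005,.035,.055 247 mean [ 0.6321 -0.0106  0.0436] circ [0.6335 0.0031] r0.0273 px 221 274 0 34
.634,.095,.05,.08 few 0
```

View pics/wrist_1.png

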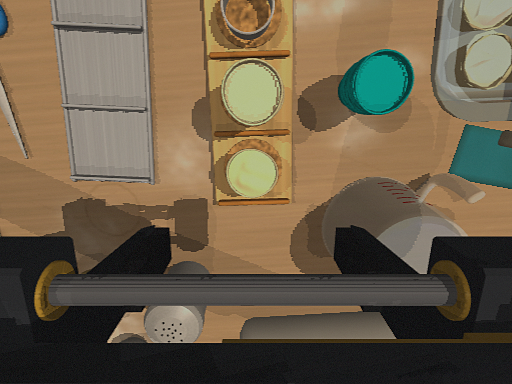

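The wrist view shows the custard cup at (252,173), the stack at (252,92), the ring at (248,10) and the steel rack to the left. This matches the top view to within 5 mm. Descending.

Call:
step_arm(motion=[{"dx": 0.03,"dy": 0,"dz": 1.0,"wx": 0,"wy": 0,"wz": 0,"claw": 88},{"dx": 0.03,"dy": 0,"dz": 1.0,"wx": 0,"wy": 0,"wz": 0,"claw": 88},{"dx": 0.03,"dy": 0,"dz": 1.0,"wx": 0,"wy": 0,"wz": 0,"claw": 88}])

```text
clock: 2.85
tool_pos: [0.6198, -0.1711, 0.1544]
eef_rot: [0.732, 0.681, -0.004, -0.003]
contact_force: [-1.1, -0.2, 0.6]
opening: 1.001
finger_force: 0.0
```

Call:
step_arm(motion=[{"dx": 0,"dy": 0,"dz": 0.8,"wx": 0,"wy": 0,"wz": 0,"claw": 88},{"dx": 0,"dy": 0,"dz": 0.8,"wx": 0,"wy": 0,"wz": 0,"claw": 88},{"dx": 0,"dy": 0,"dz": 0.8,"wx": 0,"wy": 0,"wz": 0,"claw": 88},{"dx": 0,"dy": 0,"dz": 0.8,"wx": 0,"wy": 0,"wz": 0,"claw": 88}])

```text
clock: 3.25
tool_pos: [0.6257, -0.169, 0.0966]
eef_rot: [0.732, 0.682, 0.001, 0.001]
contact_force: [-0.3, 0.4, 0.6]
opening: 1.002
finger_force: 0.0
```

```bash
cat > s.py <<'E'
from h import *
A=[get_state() for _ in range(5)]; print(np.round([a['tool_pos'] for a in A],4)[:3], np.round(A[0]['eef_rot'],4), np.round(A[0]['q'],2))
E
python3 s.py; python3 w.py 2 .6245,-.168,.047,.075
```

```text
[[ 0.6257 -0.169   0.0966]
 [ 0.6257 -0.169   0.0966]
 [ 0.6257 -0.169   0.0966]] [7.317e-01 6.816e-01 6.000e-04 9.000e-04] [ 0.4   0.92 -0.4   1.59  0.48  0.73 -0.29]
[ 0.6263 -0.1688  0.0971]
.6245,-.168,.047,.075 5526 mean [ 0.6261 -0.1671  0.0554] circ [ 0.6264 -0.168 ] r0.0299 px 206 294 174 253
```

Call:
step_arm(motion=[{"dx": 0.01,"dy": 0,"dz": 0.81,"wx": 0,"wy": 0,"wz": 0,"claw": 88},{"dx": 0.01,"dy": 0,"dz": 0.81,"wx": 0,"wy": 0,"wz": 0,"claw": 88},{"dx": 0.01,"dy": 0,"dz": 0.81,"wx": 0,"wy": 0,"wz": 0,"claw": 88},{"dx": 0.01,"dy": 0,"dz": 0.81,"wx": 0,"wy": 0,"wz": 0,"claw": 88},{"dx": 0.01,"dy": 0,"dz": 0.81,"wx": 0,"wy": 0,"wz": 0,"claw": 40},{"dx": 0.01,"dy": 0,"dz": 0.81,"wx": 0,"wy": 0,"wz": 0,"claw": 40},{"dx": 0.01,"dy": 0,"dz": 0.81,"wx": 0,"wy": 0,"wz": 0,"claw": 40},{"dx": 0.01,"dy": 0,"dz": 0.81,"wx": 0,"wy": 0,"wz": 0,"claw": 40}], force=12)

```text
clock: 4.1
tool_pos: [0.6252, -0.1676, 0.0305]
eef_rot: [0.731, 0.682, 0.0, 0.0]
contact_force: [0.2, 0.2, -0.1]
opening: 0.66
finger_force: 0.0
```

Call:
step_arm(motion=[{"dx": 0,"dy": 0,"dz": 0,"wx": 0,"wy": 0,"wz": 0,"claw": 40},{"dx": 0,"dy": 0,"dz": 0,"wx": 0,"wy": 0,"wz": 0,"claw": 40},{"dx": 0,"dy": 0,"dz": 0,"wx": 0,"wy": 0,"wz": 0,"claw": 40},{"dx": 0,"dy": 0,"dz": 0,"wx": 0,"wy": 0,"wz": 0,"claw": 40}])

```text
clock: 4.5
tool_pos: [0.6251, -0.1676, 0.0304]
eef_rot: [0.731, 0.682, 0.0, 0.0]
contact_force: [-1.8, 0.5, 5.2]
opening: 0.635
finger_force: 11.4
```

Call:
step_arm(motion=[{"dx": 0,"dy": 0,"dz": -0.25,"wx": 0,"wy": 0,"wz": 0,"claw": 40},{"dx": 0,"dy": 0,"dz": -0.5,"wx": 0,"wy": 0,"wz": 0,"claw": 40},{"dx": 0,"dy": 0,"dz": -0.75,"wx": 0,"wy": 0,"wz": 0,"claw": 40},{"dx": 0,"dy": 0,"dz": -1,"wx": 0,"wy": 0,"wz": 0,"claw": 40},{"dx": 0,"dy": 0,"dz": -1,"wx": 0,"wy": 0,"wz": 0,"claw": 40}])

```text
clock: 5.0
tool_pos: [0.6267, -0.1676, 0.112]
eef_rot: [0.731, 0.682, 0.002, 0.002]
contact_force: [0.6, 0.6, -0.7]
opening: 0.637
finger_force: 11.9
```

Call:
step_arm(motion=[{"dx": 0,"dy": -0.1,"dz": -0.3,"wx": 0,"wy": 0,"wz": 0,"claw": 40},{"dx": 0,"dy": -0.4,"dz": -0.6,"wx": 0,"wy": 0,"wz": 0,"claw": 40},{"dx": 0,"dy": -0.7,"dz": -0.75,"wx": 0,"wy": 0,"wz": 0,"claw": 40},{"dx": 0,"dy": -1,"dz": -0.75,"wx": 0,"wy": 0,"wz": 0,"claw": 40},{"dx": 0,"dy": -1,"dz": -0.75,"wx": 0,"wy": 0,"wz": 0,"claw": 40}])

```text
clock: 5.5
tool_pos: [0.5409, -0.1622, 0.1689]
eef_rot: [0.731, 0.682, -0.002, -0.002]
contact_force: [0.5, -1.2, -0.8]
opening: 0.633
finger_force: 11.9
```

Run:
```python
from h import *
p,d,c=snap('wrist','wrist_3'); X=pts(d,c); np.savez('pics/w3',X=X,p=p); print(get_state()['tool_pos'],get_state()['opening'])
```

```text
[ 0.54326795 -0.16213365  0.16896329] 0.6373917818802075
```

View pics/wrist_3.png

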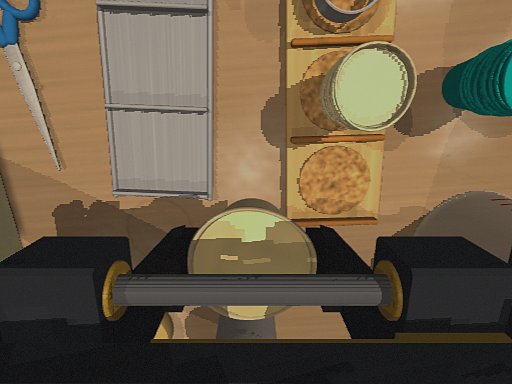

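Custard is held and its empty pad shows at (335,180). The steel rack's right part is at upper left, so I carry the cup across and measure the rack on the way.

Call:
step_arm(motion=[{"dx": 0.3,"dy": -0.09,"dz": 0,"wx": 0,"wy": 0,"wz": 0,"claw": 40},{"dx": 0.6,"dy": -0.18,"dz": 0,"wx": 0,"wy": 0,"wz": 0,"claw": 40},{"dx": 0.914,"dy": -0.274,"dz": 0,"wx": 0,"wy": 0,"wz": 0,"claw": 40},{"dx": 0.914,"dy": -0.274,"dz": 0,"wx": 0,"wy": 0,"wz": 0,"claw": 40},{"dx": 0.914,"dy": -0.274,"dz": 0,"wx": 0,"wy": 0,"wz": 0,"claw": 40}])

```text
clock: 6.05
tool_pos: [0.5291, -0.087, 0.1693]
eef_rot: [0.731, 0.682, 0.0, -0.0]
contact_force: [0.6, -1.1, -2.3]
opening: 0.637
finger_force: 11.9
```

Run:
```python
from h import *
def fit(X,p,tag):
    hsv=cv2.cvtColor(p,cv2.COLOR_RGB2HSV)
    pr=np.array([.4603,.005]); a=np.array([.109,.994]); b=np.array([.994,-.109])
    L=(X[...,:2]-pr); s=L@b; t=L@a
    m=(hsv[...,1]<60)&(X[...,2]>-.004)&(X[...,2]<.024)&(abs(s)<.07)&(abs(t)<.2)
    m=cv2.morphologyEx(m.astype(np.uint8),cv2.MORPH_OPEN,np.ones((5,5)))>0
    S=s[m];T=t[m]
    for lo in np.arange(-.19,.19,.04):
        k=(T>lo)&(T<lo+.04)
        if k.sum()>200: print(tag,'t%.2f'%(lo+.02),'s',np.round(np.percentile(S[k],[1,99]),4),k.sum())
    print(tag,'t ends',np.round(np.percentile(T,[.3,99.7]),4))
z=np.load('pics/w3.npz'); fit(z['X'],z['p'],'w3')
p,d,c=snap('wrist','wrist_4'); fit(pts(d,c),p,'w4'); print(get_state()['tool_pos'])
X=pts(d,c)
for n,lo,hi,x,y in (('cup',.09,.12,.632,-.084),('ring',.035,.055,.633,.003),('timer',.05,.08,.638,.095)):
    m=(abs(X[...,0]-x)<.05)&(abs(X[...,1]-y)<.042)&(X[...,2]>lo)&(X[...,2]<hi)
    Q=X[m]
    if len(Q)>20: print(n,len(Q),np.round(Q.mean(0),4),cv2.minEnclosingCircle(Q[:,:2].astype(np.float32)))
```

```text
w3 t-0.17 s [-0.0489  0.0556] 2880
w3 t-0.13 s [-0.0495  0.0557] 3988
w3 t-0.09 s [-0.0491  0.0555] 4414
w3 t-0.05 s [-0.0493  0.0554] 4913
w3 t-0.01 s [-0.049   0.0554] 4993
w3 t ends [-0.1786  0.0067]
w4 t-0.17 s [-0.0505 -0.0161] 588
w4 t-0.13 s [-0.0498  0.0506] 2548
w4 t-0.09 s [-0.0493  0.0554] 3659
w4 t-0.05 s [-0.0495  0.0557] 4047
w4 t-0.01 s [-0.0491  0.0555] 4485
w4 t0.03 s [-0.0489  0.0556] 4988
w4 t0.07 s [-0.0489  0.0555] 4251
w4 t ends [-0.1744  0.0809]
[ 0.52905893 -0.08808549  0.16929121]
cup 4281 [ 0.6337 -0.0844  0.0926] ((0.6320169568061829, -0.08445340394973755), 0.029821759089827538)
ring 912 [0.6391 0.0061 0.0423] ((0.6334938406944275, 0.003585654776543379), 0.027762368321418762)
```

Call:
step_arm(motion=[{"dx": 0.45,"dy": -0.14,"dz": 0,"wx": 0,"wy": 0,"wz": 0,"claw": 40},{"dx": 0.919,"dy": -0.278,"dz": 0,"wx": 0,"wy": 0,"wz": 0,"claw": 40}])

```text
clock: 6.3
tool_pos: [0.5122, -0.0146, 0.1693]
eef_rot: [0.734, 0.68, -0.0, 0.001]
contact_force: [0.2, 0.5, -1.3]
opening: 0.635
finger_force: 11.9
```

Call:
step_arm(motion=[{"dx": 0.45,"dy": -0.14,"dz": 0,"wx": 0,"wy": 0,"wz": 0,"claw": 40},{"dx": 0.919,"dy": -0.278,"dz": 0,"wx": 0,"wy": 0,"wz": 0,"claw": 40}])

```text
clock: 6.5
tool_pos: [0.4949, 0.0621, 0.1695]
eef_rot: [0.733, 0.681, -0.0, 0.0]
contact_force: [0.8, -0.1, -0.8]
opening: 0.63
finger_force: 11.9
```

Call:
step_arm(motion=[{"dx": 0.45,"dy": -0.14,"dz": 0,"wx": 0,"wy": 0,"wz": 0,"claw": 40},{"dx": 0.919,"dy": -0.278,"dz": 0.2,"wx": 0,"wy": 0,"wz": 0,"claw": 40},{"dx": 0.919,"dy": -0.278,"dz": 0.6,"wx": 0,"wy": 0,"wz": 0,"claw": 40},{"dx": 0.919,"dy": -0.278,"dz": 1.0,"wx": 0,"wy": 0,"wz": 0,"claw": 40},{"dx": 0.919,"dy": -0.278,"dz": 1.0,"wx": 0,"wy": 0,"wz": 0,"claw": 40},{"dx": 0.919,"dy": -0.278,"dz": 1.0,"wx": 0,"wy": 0,"wz": 0,"claw": 40}])

```text
clock: 7.1
tool_pos: [0.4778, 0.1364, 0.0897]
eef_rot: [0.732, 0.681, -0.001, 0.0]
contact_force: [-0.6, 0.3, -1.5]
opening: 0.635
finger_force: 11.9
```

Call:
step_arm(motion=[{"dx": 0.01,"dy": 0,"dz": 0.3,"wx": 0,"wy": 0,"wz": 0,"claw": 40},{"dx": 0.01,"dy": 0,"dz": 0.6,"wx": 0,"wy": 0,"wz": 0,"claw": 40},{"dx": 0.01,"dy": 0,"dz": 0.75,"wx": 0,"wy": 0,"wz": 0,"claw": 40},{"dx": 0.01,"dy": 0,"dz": 0.8,"wx": 0,"wy": 0,"wz": 0,"claw": 40},{"dx": 0.01,"dy": 0,"dz": 0.84,"wx": 0,"wy": 0,"wz": 0,"claw": 40},{"dx": 0.01,"dy": 0,"dz": 0.84,"wx": 0,"wy": 0,"wz": 0,"claw": 40},{"dx": 0.01,"dy": 0,"dz": 0.84,"wx": 0,"wy": 0,"wz": 0,"claw": 40}])

```text
clock: 7.8
tool_pos: [0.478, 0.1381, 0.0236]
eef_rot: [0.732, 0.682, 0.001, 0.0]
contact_force: [0.3, -0.4, -0.4]
opening: 0.633
finger_force: 11.9
```

Call:
step_arm(motion=[{"dx": 0,"dy": 0,"dz": 0.015,"wx": 0,"wy": 0,"wz": 0,"claw": 40},{"dx": 0,"dy": 0,"dz": 0.025,"wx": 0,"wy": 0,"wz": 0,"claw": 40},{"dx": 0,"dy": 0,"dz": 0.025,"wx": 0,"wy": 0,"wz": 0,"claw": 40},{"dx": 0,"dy": 0,"dz": 0.025,"wx": 0,"wy": 0,"wz": 0,"claw": 74},{"dx": 0,"dy": 0,"dz": 0.025,"wx": 0,"wy": 0,"wz": 0,"claw": 74},{"dx": 0,"dy": 0,"dz": 0.025,"wx": 0,"wy": 0,"wz": 0,"claw": 74},{"dx": 0,"dy": 0,"dz": 0.025,"wx": 0,"wy": 0,"wz": 0,"claw": 74}])

```text
clock: 8.5
tool_pos: [0.4773, 0.1381, 0.0206]
eef_rot: [0.731, 0.682, -0.0, 0.0]
contact_force: [-0.0, -0.2, -0.4]
opening: 0.841
finger_force: 0.0
```

Call:
step_arm(motion=[{"dx": 0,"dy": 0,"dz": -0.2,"wx": 0,"wy": 0,"wz": 0,"claw": 76},{"dx": 0,"dy": 0,"dz": -0.5,"wx": 0,"wy": 0,"wz": 0,"claw": 76},{"dx": 0,"dy": 0,"dz": -1.0,"wx": 0,"wy": 0,"wz": 0,"claw": 88},{"dx": 0,"dy": 0,"dz": -1.0,"wx": 0,"wy": 0,"wz": 0,"claw": 88}])

```text
clock: 8.9
tool_pos: [0.4794, 0.1389, 0.1041]
eef_rot: [0.732, 0.682, 0.003, 0.001]
contact_force: [0.1, 0.5, 0.0]
opening: 0.995
finger_force: 0.0
```

Call:
step_arm(motion=[{"dx": 0,"dy": 0,"dz": -0.5,"wx": 0,"wy": 0,"wz": 0,"claw": 88},{"dx": 0,"dy": 0,"dz": -1.0,"wx": 0,"wy": 0,"wz": 0,"claw": 88},{"dx": 0,"dy": 0,"dz": -1.0,"wx": 0,"wy": 0,"wz": 0,"claw": 88}])

```text
clock: 9.2
tool_pos: [0.4797, 0.1392, 0.1841]
eef_rot: [0.732, 0.682, 0.004, 0.001]
contact_force: [0.6, 0.2, 0.2]
opening: 0.997
finger_force: 0.0
```

Call:
step_arm(motion=[{"dx": -0.882,"dy": 0.706,"dz": 0,"wx": 0,"wy": 0,"wz": 0,"claw": 88},{"dx": -0.882,"dy": 0.706,"dz": 0,"wx": 0,"wy": 0,"wz": 0,"claw": 88}])

```text
clock: 9.4
tool_pos: [0.5292, 0.0629, 0.1801]
eef_rot: [0.731, 0.683, -0.0, 0.0]
contact_force: [0.7, 0.1, -0.4]
opening: 0.996
finger_force: 0.0
```

Call:
step_arm(motion=[{"dx": -0.882,"dy": 0.706,"dz": 0,"wx": 0,"wy": 0,"wz": 0,"claw": 88},{"dx": -0.882,"dy": 0.706,"dz": 0,"wx": 0,"wy": 0,"wz": 0,"claw": 88}])

```text
clock: 9.6
tool_pos: [0.5808, -0.0137, 0.1792]
eef_rot: [0.732, 0.681, -0.001, 0.0]
contact_force: [1.1, 0.0, 0.2]
opening: 1.0
finger_force: 0.0
```

Call:
step_arm(motion=[{"dx": -0.882,"dy": 0.706,"dz": 0,"wx": 0,"wy": 0,"wz": 0,"claw": 88},{"dx": -0.882,"dy": 0.706,"dz": 0,"wx": 0,"wy": 0,"wz": 0,"claw": 88},{"dx": -0.882,"dy": 0.706,"dz": 0,"wx": 0,"wy": 0,"wz": 0,"claw": 88},{"dx": -0.882,"dy": 0.706,"dz": 0,"wx": 0,"wy": 0,"wz": 0,"claw": 88},{"dx": -0.882,"dy": 0.706,"dz": 0,"wx": 0,"wy": 0,"wz": 0,"claw": 88}])

```text
clock: 10.1
tool_pos: [0.6305, -0.0831, 0.1798]
eef_rot: [0.731, 0.683, -0.0, -0.001]
contact_force: [-0.2, 0.6, 0.1]
opening: 1.0
finger_force: 0.0
```

```bash
python3 w.py 5 .632,-.0844,.085,.12 .6335,.0035,.035,.055 .640,.0955,.05,.08
python3 - <<'E'
from h import *
p,d,c=snap('top','top2'); X=pts(d,c)
m=(abs(X[...,0]-.474)<.05)&(abs(X[...,1]-.137)<.042)&(X[...,2]>.035)&(X[...,2]<.07)
print(m.sum(),X[m].mean(0),cv2.minEnclosingCircle(X[m][:,:2].astype(np.float32)))
E
```

```text
[ 0.6306 -0.0827  0.1801]
.632,-.0844,.085,.12 4067 mean [ 0.6327 -0.0845  0.0923] circ [ 0.6328 -0.0842] r0.0298 px 217 289 163 235
.6335,.0035,.035,.055 635 mean [0.6327 0.0073 0.0433] circ [0.6334 0.0038] r0.0275 px 217 277 58 121
.640,.0955,.05,.08 317 mean [0.6386 0.0693 0.054 ] circ [0.6391 0.0725] r0.0181 px 226 270 0 10
731 [0.47440984 0.13737657 0.0465322 ] ((0.47479528188705444, 0.13781648874282837), 0.029546398669481277)
```

Call:
step_arm(motion=[{"dx": -0.016,"dy": 0.022,"dz": 0.4,"wx": 0,"wy": 0,"wz": 0,"claw": 88},{"dx": -0.016,"dy": 0.022,"dz": 0.8,"wx": 0,"wy": 0,"wz": 0,"claw": 88},{"dx": -0.016,"dy": 0.022,"dz": 1.0,"wx": 0,"wy": 0,"wz": 0,"claw": 88}])

```text
clock: 10.5
tool_pos: [0.6313, -0.0852, 0.0985]
eef_rot: [0.731, 0.683, -0.001, -0.001]
contact_force: [0.7, -0.0, -0.4]
opening: 0.998
finger_force: 0.0
```

Call:
step_arm(motion=[{"dx": 0,"dy": 0,"dz": 0.2,"wx": 0,"wy": 0,"wz": 0,"claw": 88},{"dx": 0,"dy": 0,"dz": 0.35,"wx": 0,"wy": 0,"wz": 0,"claw": 88},{"dx": 0,"dy": 0,"dz": 0.35,"wx": 0,"wy": 0,"wz": 0,"claw": 88},{"dx": 0,"dy": 0,"dz": 0.35,"wx": 0,"wy": 0,"wz": 0,"claw": 40},{"dx": 0,"dy": 0,"dz": 0.35,"wx": 0,"wy": 0,"wz": 0,"claw": 40},{"dx": 0,"dy": 0,"dz": 0.35,"wx": 0,"wy": 0,"wz": 0,"claw": 40},{"dx": 0,"dy": 0,"dz": 0.35,"wx": 0,"wy": 0,"wz": 0,"claw": 40},{"dx": 0,"dy": 0,"dz": 0.35,"wx": 0,"wy": 0,"wz": 0,"claw": 40}])

```text
clock: 11.3
tool_pos: [0.6333, -0.0864, 0.0732]
eef_rot: [0.731, 0.682, 0.0, 0.0]
contact_force: [-0.5, 0.1, 1.9]
opening: 0.6
finger_force: 11.8
```

Call:
step_arm(motion=[{"dx": 0,"dy": 0,"dz": 0,"wx": 0,"wy": 0,"wz": 0,"claw": 40},{"dx": 0,"dy": 0,"dz": 0,"wx": 0,"wy": 0,"wz": 0,"claw": 40},{"dx": 0,"dy": 0,"dz": 0,"wx": 0,"wy": 0,"wz": 0,"claw": 40}])

```text
clock: 11.6
tool_pos: [0.6334, -0.0863, 0.0731]
eef_rot: [0.731, 0.682, 0.0, 0.0]
contact_force: [-1.0, 1.9, 5.0]
opening: 0.599
finger_force: 11.8
```

Call:
step_arm(motion=[{"dx": 0,"dy": 0,"dz": -0.25,"wx": 0,"wy": 0,"wz": 0,"claw": 40},{"dx": 0,"dy": 0,"dz": -0.5,"wx": 0,"wy": 0,"wz": 0,"claw": 40},{"dx": 0,"dy": 0,"dz": -0.75,"wx": 0,"wy": 0,"wz": 0,"claw": 40},{"dx": 0,"dy": 0,"dz": -1,"wx": 0,"wy": 0,"wz": 0,"claw": 40},{"dx": 0,"dy": 0,"dz": -1,"wx": 0,"wy": 0,"wz": 0,"claw": 40}])

```text
clock: 12.1
tool_pos: [0.635, -0.0862, 0.1549]
eef_rot: [0.732, 0.682, 0.002, 0.002]
contact_force: [0.7, 0.3, -0.8]
opening: 0.601
finger_force: 12.0
```

Call:
step_arm(motion=[{"dx": 0.15,"dy": -0.2,"dz": -0.2,"wx": 0,"wy": 0,"wz": 0,"claw": 40},{"dx": 0.34,"dy": -0.48,"dz": -0.2,"wx": 0,"wy": 0,"wz": 0,"claw": 40},{"dx": 0.517,"dy": -0.725,"dz": -0.2,"wx": 0,"wy": 0,"wz": 0,"claw": 40}])

```text
clock: 12.4
tool_pos: [0.5769, -0.0405, 0.1677]
eef_rot: [0.732, 0.682, -0.0, -0.0]
contact_force: [0.2, 0.3, -0.3]
opening: 0.603
finger_force: 12.0
```

Call:
step_arm(motion=[{"dx": 0.17,"dy": -0.24,"dz": 0,"wx": 0,"wy": 0,"wz": 0,"claw": 40},{"dx": 0.34,"dy": -0.48,"dz": 0,"wx": 0,"wy": 0,"wz": 0,"claw": 40},{"dx": 0.517,"dy": -0.725,"dz": 0,"wx": 0,"wy": 0,"wz": 0,"claw": 40}])

```text
clock: 12.7
tool_pos: [0.5219, 0.0046, 0.1675]
eef_rot: [0.731, 0.682, -0.001, -0.001]
contact_force: [0.4, -0.4, -2.4]
opening: 0.598
finger_force: 12.0
```

Call:
step_arm(motion=[{"dx": 0.17,"dy": -0.24,"dz": 0,"wx": 0,"wy": 0,"wz": 0,"claw": 40},{"dx": 0.34,"dy": -0.48,"dz": 0,"wx": 0,"wy": 0,"wz": 0,"claw": 40},{"dx": 0.517,"dy": -0.725,"dz": 0.1,"wx": 0,"wy": 0,"wz": 0,"claw": 40},{"dx": 0.517,"dy": -0.725,"dz": 0.3,"wx": 0,"wy": 0,"wz": 0,"claw": 40},{"dx": 0.517,"dy": -0.725,"dz": 0.6,"wx": 0,"wy": 0,"wz": 0,"claw": 40},{"dx": 0.517,"dy": -0.725,"dz": 0.6,"wx": 0,"wy": 0,"wz": 0,"claw": 40},{"dx": 0.517,"dy": -0.725,"dz": 0.6,"wx": 0,"wy": 0,"wz": 0,"claw": 40}])

```text
clock: 13.4
tool_pos: [0.4677, 0.0496, 0.1202]
eef_rot: [0.731, 0.682, -0.001, -0.001]
contact_force: [-0.3, 0.3, -0.6]
opening: 0.602
finger_force: 12.0
```

Call:
step_arm(motion=[{"dx": 0,"dy": 0.01,"dz": 0.25,"wx": 0,"wy": 0,"wz": 0,"claw": 40},{"dx": 0,"dy": 0.01,"dz": 0.45,"wx": 0,"wy": 0,"wz": 0,"claw": 40},{"dx": 0,"dy": 0.01,"dz": 0.6,"wx": 0,"wy": 0,"wz": 0,"claw": 40},{"dx": 0,"dy": 0.01,"dz": 0.66,"wx": 0,"wy": 0,"wz": 0,"claw": 40},{"dx": 0,"dy": 0.01,"dz": 0.69,"wx": 0,"wy": 0,"wz": 0,"claw": 40},{"dx": 0,"dy": 0.01,"dz": 0.69,"wx": 0,"wy": 0,"wz": 0,"claw": 40}])

```text
clock: 14.0
tool_pos: [0.4695, 0.0496, 0.0659]
eef_rot: [0.732, 0.682, 0.0, 0.0]
contact_force: [0.3, -0.1, -1.0]
opening: 0.6
finger_force: 12.0
```

Call:
step_arm(motion=[{"dx": 0,"dy": 0,"dz": 0.012,"wx": 0,"wy": 0,"wz": 0,"claw": 40},{"dx": 0,"dy": 0,"dz": 0.022,"wx": 0,"wy": 0,"wz": 0,"claw": 40},{"dx": 0,"dy": 0,"dz": 0.022,"wx": 0,"wy": 0,"wz": 0,"claw": 40},{"dx": 0,"dy": 0,"dz": 0.022,"wx": 0,"wy": 0,"wz": 0,"claw": 60},{"dx": 0,"dy": 0,"dz": 0.022,"wx": 0,"wy": 0,"wz": 0,"claw": 86},{"dx": 0,"dy": 0,"dz": 0.022,"wx": 0,"wy": 0,"wz": 0,"claw": 86},{"dx": 0,"dy": 0,"dz": 0.022,"wx": 0,"wy": 0,"wz": 0,"claw": 86}])

```text
clock: 14.7
tool_pos: [0.4691, 0.0496, 0.0637]
eef_rot: [0.731, 0.682, -0.0, 0.0]
contact_force: [-0.1, -0.3, 0.7]
opening: 0.927
finger_force: 0.0
```

Call:
step_arm(motion=[{"dx": 0,"dy": 0,"dz": -0.2,"wx": 0,"wy": 0,"wz": 0,"claw": 86},{"dx": 0,"dy": 0,"dz": -0.5,"wx": 0,"wy": 0,"wz": 0,"claw": 86},{"dx": 0,"dy": 0,"dz": -1.0,"wx": 0,"wy": 0,"wz": 0,"claw": 88},{"dx": 0,"dy": 0,"dz": -1.0,"wx": 0,"wy": 0,"wz": 0,"claw": 88}])

```text
clock: 15.1
tool_pos: [0.4713, 0.0501, 0.1471]
eef_rot: [0.732, 0.682, 0.003, 0.002]
contact_force: [-0.7, 0.5, -0.7]
opening: 0.999
finger_force: 0.0
```

Call:
step_arm(motion=[{"dx": 0,"dy": 0,"dz": -0.5,"wx": 0,"wy": 0,"wz": 0,"claw": 88},{"dx": 0,"dy": 0,"dz": -0.5,"wx": 0,"wy": 0,"wz": 0,"claw": 88}])

```text
clock: 15.3
tool_pos: [0.471, 0.0501, 0.1863]
eef_rot: [0.732, 0.682, 0.003, 0.001]
contact_force: [0.9, 0.3, -1.0]
opening: 1.0
finger_force: 0.0
```

Call:
step_arm(motion=[{"dx": -0.143,"dy": 0.697,"dz": 0,"wx": 0,"wy": 0,"wz": 0,"claw": 88},{"dx": -0.143,"dy": 0.697,"dz": 0,"wx": 0,"wy": 0,"wz": 0,"claw": 88}])

```text
clock: 15.5
tool_pos: [0.5283, 0.0323, 0.1831]
eef_rot: [0.733, 0.68, 0.002, 0.002]
contact_force: [-1.2, 0.2, -0.4]
opening: 1.001
finger_force: 0.0
```

Call:
step_arm(motion=[{"dx": -0.143,"dy": 0.697,"dz": 0,"wx": 0,"wy": 0,"wz": 0,"claw": 88},{"dx": -0.143,"dy": 0.697,"dz": 0,"wx": 0,"wy": 0,"wz": 0,"claw": 88}])

```text
clock: 15.7
tool_pos: [0.5832, 0.0165, 0.1825]
eef_rot: [0.733, 0.68, 0.001, 0.002]
contact_force: [-0.2, -0.4, -0.3]
opening: 0.998
finger_force: 0.0
```

Call:
step_arm(motion=[{"dx": -0.143,"dy": 0.697,"dz": 0,"wx": 0,"wy": 0,"wz": 0,"claw": 88},{"dx": -0.143,"dy": 0.697,"dz": 0,"wx": 0,"wy": 0,"wz": 0,"claw": 88},{"dx": -0.143,"dy": 0.697,"dz": 0.4,"wx": 0,"wy": 0,"wz": 0,"claw": 88},{"dx": -0.143,"dy": 0.697,"dz": 0.8,"wx": 0,"wy": 0,"wz": 0,"claw": 88},{"dx": -0.143,"dy": 0.697,"dz": 1.0,"wx": 0,"wy": 0,"wz": 0,"claw": 88},{"dx": -0.143,"dy": 0.697,"dz": 1.0,"wx": 0,"wy": 0,"wz": 0,"claw": 88},{"dx": -0.143,"dy": 0.697,"dz": 1.0,"wx": 0,"wy": 0,"wz": 0,"claw": 88}])

```text
clock: 16.4
tool_pos: [0.6339, 0.004, 0.1041]
eef_rot: [0.731, 0.682, 0.0, 0.0]
contact_force: [0.3, 0.5, -0.1]
opening: 0.998
finger_force: 0.0
```

```bash
python3 w.py 6 .6335,.0035,.035,.055 .640,.0955,.05,.08
```

```text
[0.6344 0.004  0.1049]
.6335,.0035,.035,.055 1053 mean [ 0.6328 -0.0014  0.0426] circ [0.6332 0.0036] r0.0278 px 212 286 171 242
.640,.0955,.05,.08 7367 mean [0.6403 0.0956 0.0589] circ [0.6402 0.0956] r0.0294 px 203 295 19 119
```

View pics/wrist_6.png

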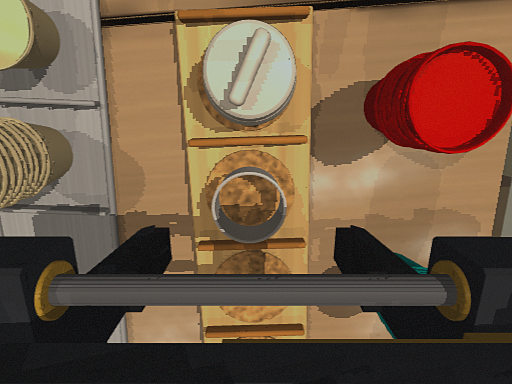

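The wrist view shows the ring at (250,205) centred under the tool, the timer at (250,70), and the placed stack and custard standing at left. Descending and gripping.

Call:
step_arm(motion=[{"dx": 0,"dy": -0.01,"dz": 0.4,"wx": 0,"wy": 0,"wz": 0,"claw": 88},{"dx": 0,"dy": -0.01,"dz": 0.8,"wx": 0,"wy": 0,"wz": 0,"claw": 88},{"dx": 0,"dy": -0.01,"dz": 1.0,"wx": 0,"wy": 0,"wz": 0,"claw": 88},{"dx": 0,"dy": -0.01,"dz": 1.0,"wx": 0,"wy": 0,"wz": 0,"claw": 88},{"dx": 0,"dy": -0.01,"dz": 1.0,"wx": 0,"wy": 0,"wz": 0,"claw": 70},{"dx": 0,"dy": -0.01,"dz": 1.0,"wx": 0,"wy": 0,"wz": 0,"claw": 40},{"dx": 0,"dy": -0.01,"dz": 1.0,"wx": 0,"wy": 0,"wz": 0,"claw": 40},{"dx": 0,"dy": -0.01,"dz": 1.0,"wx": 0,"wy": 0,"wz": 0,"claw": 40}])

```text
clock: 17.25
tool_pos: [0.6334, 0.0037, 0.0248]
eef_rot: [0.731, 0.682, 0.001, 0.001]
contact_force: [-0.3, 0.0, -0.4]
opening: 0.659
finger_force: 0.0
```

Call:
step_arm(motion=[{"dx": 0,"dy": 0,"dz": 0,"wx": 0,"wy": 0,"wz": 0,"claw": 40},{"dx": 0,"dy": 0,"dz": 0,"wx": 0,"wy": 0,"wz": 0,"claw": 40},{"dx": 0,"dy": 0,"dz": 0,"wx": 0,"wy": 0,"wz": 0,"claw": 40},{"dx": 0,"dy": 0,"dz": 0,"wx": 0,"wy": 0,"wz": 0,"claw": 40}])

```text
clock: 17.65
tool_pos: [0.6332, 0.0036, 0.0245]
eef_rot: [0.731, 0.682, 0.0, 0.0]
contact_force: [-0.5, -0.2, 5.9]
opening: 0.607
finger_force: 11.9
```

Call:
step_arm(motion=[{"dx": 0,"dy": 0,"dz": -0.25,"wx": 0,"wy": 0,"wz": 0,"claw": 40},{"dx": 0,"dy": 0,"dz": -0.5,"wx": 0,"wy": 0,"wz": 0,"claw": 40},{"dx": 0,"dy": 0,"dz": -0.75,"wx": 0,"wy": 0,"wz": 0,"claw": 40},{"dx": 0,"dy": 0,"dz": -1,"wx": 0,"wy": 0,"wz": 0,"claw": 40},{"dx": 0,"dy": 0,"dz": -1,"wx": 0,"wy": 0,"wz": 0,"claw": 40}])

```text
clock: 18.15
tool_pos: [0.6346, 0.004, 0.1061]
eef_rot: [0.731, 0.682, 0.002, 0.001]
contact_force: [0.5, 0.4, -0.5]
opening: 0.602
finger_force: 12.0
```

Call:
step_arm(motion=[{"dx": -0.07,"dy": -0.2,"dz": -0.2,"wx": 0,"wy": 0,"wz": 0,"claw": 40},{"dx": -0.15,"dy": -0.48,"dz": -0.2,"wx": 0,"wy": 0,"wz": 0,"claw": 40},{"dx": -0.2225,"dy": -0.7125,"dz": -0.2,"wx": 0,"wy": 0,"wz": 0,"claw": 40}])

```text
clock: 18.45
tool_pos: [0.5732, -0.0104, 0.1189]
eef_rot: [0.731, 0.682, -0.0, -0.0]
contact_force: [-0.8, 0.3, -1.2]
opening: 0.603
finger_force: 12.0
```

Call:
step_arm(motion=[{"dx": -0.07,"dy": -0.24,"dz": 0,"wx": 0,"wy": 0,"wz": 0,"claw": 40},{"dx": -0.15,"dy": -0.48,"dz": 0,"wx": 0,"wy": 0,"wz": 0,"claw": 40},{"dx": -0.2225,"dy": -0.7125,"dz": 0,"wx": 0,"wy": 0,"wz": 0,"claw": 40}])

```text
clock: 18.75
tool_pos: [0.5151, -0.0242, 0.1187]
eef_rot: [0.731, 0.682, -0.001, -0.001]
contact_force: [1.0, -0.6, -0.7]
opening: 0.602
finger_force: 12.0
```

Call:
step_arm(motion=[{"dx": -0.07,"dy": -0.24,"dz": 0,"wx": 0,"wy": 0,"wz": 0,"claw": 40},{"dx": -0.15,"dy": -0.48,"dz": 0,"wx": 0,"wy": 0,"wz": 0,"claw": 40},{"dx": -0.2225,"dy": -0.7125,"dz": 0,"wx": 0,"wy": 0,"wz": 0,"claw": 40},{"dx": -0.2225,"dy": -0.7125,"dz": 0.3,"wx": 0,"wy": 0,"wz": 0,"claw": 40},{"dx": -0.2225,"dy": -0.7125,"dz": 0.6,"wx": 0,"wy": 0,"wz": 0,"claw": 40},{"dx": -0.2225,"dy": -0.7125,"dz": 0.7,"wx": 0,"wy": 0,"wz": 0,"claw": 40},{"dx": -0.2225,"dy": -0.7125,"dz": 0.7,"wx": 0,"wy": 0,"wz": 0,"claw": 40},{"dx": -0.2225,"dy": -0.7125,"dz": 0.7,"wx": 0,"wy": 0,"wz": 0,"claw": 40}])

```text
clock: 19.55
tool_pos: [0.4585, -0.0375, 0.0638]
eef_rot: [0.731, 0.682, -0.0, -0.0]
contact_force: [0.5, 0.7, 0.2]
opening: 0.61
finger_force: 12.0
```

Call:
step_arm(motion=[{"dx": 0,"dy": 0,"dz": 0.25,"wx": 0,"wy": 0,"wz": 0,"claw": 40},{"dx": 0,"dy": 0,"dz": 0.45,"wx": 0,"wy": 0,"wz": 0,"claw": 40},{"dx": 0,"dy": 0,"dz": 0.55,"wx": 0,"wy": 0,"wz": 0,"claw": 40},{"dx": 0,"dy": 0,"dz": 0.59,"wx": 0,"wy": 0,"wz": 0,"claw": 40},{"dx": 0,"dy": 0,"dz": 0.59,"wx": 0,"wy": 0,"wz": 0,"claw": 40},{"dx": 0,"dy": 0,"dz": 0.59,"wx": 0,"wy": 0,"wz": 0,"claw": 40}])

```text
clock: 20.15
tool_pos: [0.4589, -0.0377, 0.0171]
eef_rot: [0.731, 0.682, 0.0, 0.0]
contact_force: [-0.2, -0.8, -0.1]
opening: 0.608
finger_force: 12.0
```

Call:
step_arm(motion=[{"dx": 0,"dy": 0,"dz": 0.012,"wx": 0,"wy": 0,"wz": 0,"claw": 40},{"dx": 0,"dy": 0,"dz": 0.02,"wx": 0,"wy": 0,"wz": 0,"claw": 40},{"dx": 0,"dy": 0,"dz": 0.02,"wx": 0,"wy": 0,"wz": 0,"claw": 40},{"dx": 0,"dy": 0,"dz": 0.02,"wx": 0,"wy": 0,"wz": 0,"claw": 58},{"dx": 0,"dy": 0,"dz": 0.02,"wx": 0,"wy": 0,"wz": 0,"claw": 72},{"dx": 0,"dy": 0,"dz": 0.02,"wx": 0,"wy": 0,"wz": 0,"claw": 72},{"dx": 0,"dy": 0,"dz": 0.02,"wx": 0,"wy": 0,"wz": 0,"claw": 72}])

```text
clock: 20.85
tool_pos: [0.4585, -0.0376, 0.015]
eef_rot: [0.731, 0.682, 0.0, 0.0]
contact_force: [-0.3, -0.5, 0.2]
opening: 0.818
finger_force: 0.0
```

Call:
step_arm(motion=[{"dx": 0,"dy": 0,"dz": -0.2,"wx": 0,"wy": 0,"wz": 0,"claw": 72},{"dx": 0,"dy": 0,"dz": -0.5,"wx": 0,"wy": 0,"wz": 0,"claw": 72},{"dx": 0,"dy": 0,"dz": -1.0,"wx": 0,"wy": 0,"wz": 0,"claw": 88},{"dx": 0,"dy": 0,"dz": -1.0,"wx": 0,"wy": 0,"wz": 0,"claw": 88}])

```text
clock: 21.25
tool_pos: [0.4603, -0.0371, 0.0983]
eef_rot: [0.732, 0.682, 0.003, 0.001]
contact_force: [1.2, -0.3, -0.3]
opening: 0.973
finger_force: 0.0
```

Call:
step_arm(motion=[{"dx": 0,"dy": 0,"dz": -0.5,"wx": 0,"wy": 0,"wz": 0,"claw": 88},{"dx": 0,"dy": 0,"dz": -0.9,"wx": 0,"wy": 0,"wz": 0,"claw": 88},{"dx": 0,"dy": 0,"dz": -0.9,"wx": 0,"wy": 0,"wz": 0,"claw": 88}])

```text
clock: 21.55
tool_pos: [0.4603, -0.0376, 0.1693]
eef_rot: [0.732, 0.682, 0.002, 0.002]
contact_force: [0.4, 0.9, -1.3]
opening: 0.997
finger_force: 0.0
```

Call:
step_arm(motion=[{"dx": 0.607,"dy": 0.715,"dz": 0,"wx": 0,"wy": 0,"wz": 0,"claw": 88},{"dx": 0.607,"dy": 0.715,"dz": 0,"wx": 0,"wy": 0,"wz": 0,"claw": 88}])

```text
clock: 21.75
tool_pos: [0.521, 0.0084, 0.1662]
eef_rot: [0.731, 0.682, 0.001, 0.0]
contact_force: [0.3, 1.2, -0.2]
opening: 0.998
finger_force: 0.0
```

Call:
step_arm(motion=[{"dx": 0.607,"dy": 0.715,"dz": 0,"wx": 0,"wy": 0,"wz": 0,"claw": 88},{"dx": 0.607,"dy": 0.715,"dz": 0,"wx": 0,"wy": 0,"wz": 0,"claw": 88}])

```text
clock: 21.95
tool_pos: [0.5817, 0.054, 0.1655]
eef_rot: [0.731, 0.682, 0.001, -0.0]
contact_force: [-0.1, 0.4, 0.4]
opening: 0.995
finger_force: 0.0
```

Call:
step_arm(motion=[{"dx": 0.607,"dy": 0.715,"dz": 0,"wx": 0,"wy": 0,"wz": 0,"claw": 88},{"dx": 0.607,"dy": 0.715,"dz": 0,"wx": 0,"wy": 0,"wz": 0,"claw": 88},{"dx": 0.607,"dy": 0.715,"dz": 0.4,"wx": 0,"wy": 0,"wz": 0,"claw": 88},{"dx": 0.607,"dy": 0.715,"dz": 0.7,"wx": 0,"wy": 0,"wz": 0,"claw": 88},{"dx": 0.607,"dy": 0.715,"dz": 0.7,"wx": 0,"wy": 0,"wz": 0,"claw": 88},{"dx": 0.607,"dy": 0.715,"dz": 0.7,"wx": 0,"wy": 0,"wz": 0,"claw": 88}])

```text
clock: 22.55
tool_pos: [0.6392, 0.0955, 0.1097]
eef_rot: [0.731, 0.682, -0.001, -0.0]
contact_force: [-1.0, 0.4, 0.7]
opening: 0.998
finger_force: 0.0
```

```bash
python3 w.py 7 .640,.0955,.05,.08 .640,.0955,.06,.09
```

```text
[0.64   0.0959 0.111 ]
.640,.0955,.05,.08 4943 mean [0.6406 0.099  0.0588] circ [0.6403 0.0961] r0.0295 px 211 291 168 245
.640,.0955,.06,.09 970 mean [0.6405 0.0978 0.0694] circ [0.6397 0.0961] r0.0221 px 234 269 184 244
```

Call:
step_arm(motion=[{"dx": 0,"dy": 0,"dz": 0.4,"wx": 0,"wy": 0,"wz": 0,"claw": 88},{"dx": 0,"dy": 0,"dz": 0.7,"wx": 0,"wy": 0,"wz": 0,"claw": 88},{"dx": 0,"dy": 0,"dz": 0.8,"wx": 0,"wy": 0,"wz": 0,"claw": 88},{"dx": 0,"dy": 0,"dz": 0.8,"wx": 0,"wy": 0,"wz": 0,"claw": 88},{"dx": 0,"dy": 0,"dz": 0.8,"wx": 0,"wy": 0,"wz": 0,"claw": 88}], force=25)

```text
clock: 23.1
tool_pos: [0.6409, 0.0961, 0.0485]
eef_rot: [0.731, 0.682, 0.001, 0.001]
contact_force: [-0.1, 0.1, 0.8]
opening: 1.001
finger_force: 0.0
```

Call:
step_arm(motion=[{"dx": 0,"dy": 0,"dz": 0,"wx": 0,"wy": 0,"wz": 0,"claw": 70},{"dx": 0,"dy": 0,"dz": 0,"wx": 0,"wy": 0,"wz": 0,"claw": 45},{"dx": 0,"dy": 0,"dz": 0,"wx": 0,"wy": 0,"wz": 0,"claw": 45},{"dx": 0,"dy": 0,"dz": 0,"wx": 0,"wy": 0,"wz": 0,"claw": 45},{"dx": 0,"dy": 0,"dz": 0,"wx": 0,"wy": 0,"wz": 0,"claw": 45},{"dx": 0,"dy": 0,"dz": 0,"wx": 0,"wy": 0,"wz": 0,"claw": 45},{"dx": 0,"dy": 0,"dz": 0,"wx": 0,"wy": 0,"wz": 0,"claw": 45}])

```text
clock: 23.8
tool_pos: [0.6396, 0.0957, 0.0474]
eef_rot: [0.731, 0.682, -0.0, -0.0]
contact_force: [-2.8, -0.6, 4.8]
opening: 0.67
finger_force: 25.0
```

Call:
step_arm(motion=[{"dx": 0,"dy": 0,"dz": -0.2,"wx": 0,"wy": 0,"wz": 0,"claw": 45},{"dx": 0,"dy": 0,"dz": -0.45,"wx": 0,"wy": 0,"wz": 0,"claw": 45},{"dx": 0,"dy": 0,"dz": -0.7,"wx": 0,"wy": 0,"wz": 0,"claw": 45},{"dx": 0,"dy": 0,"dz": -0.95,"wx": 0,"wy": 0,"wz": 0,"claw": 45},{"dx": 0,"dy": 0,"dz": -1,"wx": 0,"wy": 0,"wz": 0,"claw": 45}])

```text
clock: 24.3
tool_pos: [0.6416, 0.0964, 0.1299]
eef_rot: [0.731, 0.682, 0.002, 0.001]
contact_force: [0.2, -0.0, -1.3]
opening: 0.67
finger_force: 25.0
```

Call:
step_arm(motion=[{"dx": -0.2,"dy": -0.15,"dz": -0.2,"wx": 0,"wy": 0,"wz": 0,"claw": 45},{"dx": -0.45,"dy": -0.34,"dz": -0.2,"wx": 0,"wy": 0,"wz": 0,"claw": 45},{"dx": -0.72,"dy": -0.53,"dz": -0.2,"wx": 0,"wy": 0,"wz": 0,"claw": 45},{"dx": -0.974,"dy": -0.726,"dz": -0.2,"wx": 0,"wy": 0,"wz": 0,"claw": 45}])

```text
clock: 24.7
tool_pos: [0.5755, 0.0209, 0.1426]
eef_rot: [0.731, 0.682, -0.0, 0.0]
contact_force: [-0.6, 0.8, -1.3]
opening: 0.67
finger_force: 25.0
```

Call:
step_arm(motion=[{"dx": -0.25,"dy": -0.18,"dz": 0,"wx": 0,"wy": 0,"wz": 0,"claw": 45},{"dx": -0.5,"dy": -0.36,"dz": 0,"wx": 0,"wy": 0,"wz": 0,"claw": 45},{"dx": -0.75,"dy": -0.55,"dz": 0,"wx": 0,"wy": 0,"wz": 0,"claw": 45},{"dx": -0.974,"dy": -0.726,"dz": 0,"wx": 0,"wy": 0,"wz": 0,"claw": 45}])

```text
clock: 25.1
tool_pos: [0.512, -0.0528, 0.1426]
eef_rot: [0.732, 0.682, -0.0, -0.0]
contact_force: [0.3, -0.4, -1.7]
opening: 0.67
finger_force: 25.0
```

Call:
step_arm(motion=[{"dx": -0.25,"dy": -0.18,"dz": 0,"wx": 0,"wy": 0,"wz": 0,"claw": 45},{"dx": -0.5,"dy": -0.36,"dz": 0,"wx": 0,"wy": 0,"wz": 0,"claw": 45},{"dx": -0.75,"dy": -0.55,"dz": 0,"wx": 0,"wy": 0,"wz": 0,"claw": 45},{"dx": -0.974,"dy": -0.726,"dz": 0,"wx": 0,"wy": 0,"wz": 0,"claw": 45},{"dx": -0.974,"dy": -0.726,"dz": 0.3,"wx": 0,"wy": 0,"wz": 0,"claw": 45},{"dx": -0.974,"dy": -0.726,"dz": 0.6,"wx": 0,"wy": 0,"wz": 0,"claw": 45},{"dx": -0.974,"dy": -0.726,"dz": 0.6,"wx": 0,"wy": 0,"wz": 0,"claw": 45},{"dx": -0.974,"dy": -0.726,"dz": 0.6,"wx": 0,"wy": 0,"wz": 0,"claw": 45}])

```text
clock: 25.9
tool_pos: [0.4496, -0.125, 0.095]
eef_rot: [0.731, 0.682, -0.0, -0.0]
contact_force: [-0.0, 0.7, -0.6]
opening: 0.668
finger_force: 25.0
```

Run:
```python
from h import *
p,d,c=snap('scene','scene3'); a=p[130:360,150:420]; cv2.imwrite('pics/s3c.png',cv2.resize(a[:,:,::-1],None,fx=2.6,fy=2.6)); print(get_state()['tool_pos'])
```

```text
[ 0.45010688 -0.12498064  0.09544337]
```

View pics/s3c.png

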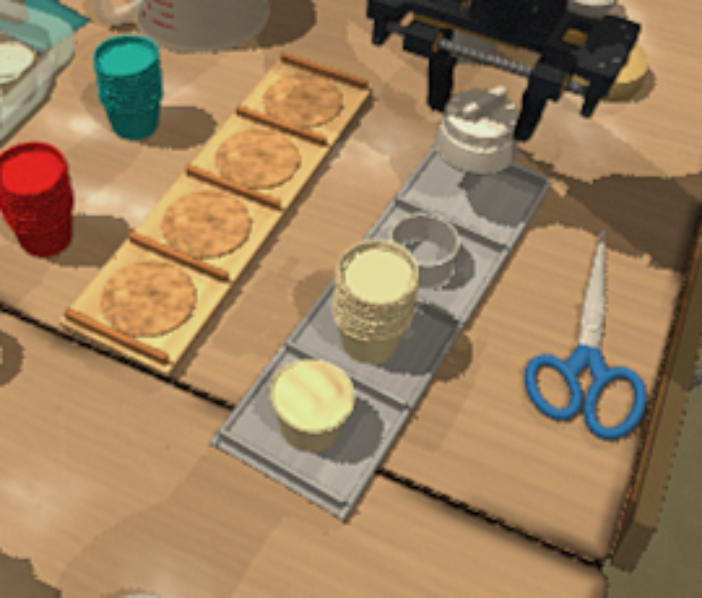

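The crop shows custard (313,400), stack (377,300) and ring (425,245) standing in their compartments, with the timer held over the last one at (480,130). Lowering it.

Call:
step_arm(motion=[{"dx": 0,"dy": 0,"dz": 0.25,"wx": 0,"wy": 0,"wz": 0,"claw": 45},{"dx": 0,"dy": 0,"dz": 0.5,"wx": 0,"wy": 0,"wz": 0,"claw": 45},{"dx": 0,"dy": 0,"dz": 0.62,"wx": 0,"wy": 0,"wz": 0,"claw": 45},{"dx": 0,"dy": 0,"dz": 0.67,"wx": 0,"wy": 0,"wz": 0,"claw": 45},{"dx": 0,"dy": 0,"dz": 0.69,"wx": 0,"wy": 0,"wz": 0,"claw": 45},{"dx": 0,"dy": 0,"dz": 0.69,"wx": 0,"wy": 0,"wz": 0,"claw": 45},{"dx": 0,"dy": 0,"dz": 0.69,"wx": 0,"wy": 0,"wz": 0,"claw": 45}])

```text
clock: 26.65
tool_pos: [0.4501, -0.1254, 0.0404]
eef_rot: [0.731, 0.682, 0.0, 0.0]
contact_force: [-0.4, -0.7, -1.8]
opening: 0.67
finger_force: 25.0
```

Call:
step_arm(motion=[{"dx": 0,"dy": 0,"dz": 0.012,"wx": 0,"wy": 0,"wz": 0,"claw": 45},{"dx": 0,"dy": 0,"dz": 0.022,"wx": 0,"wy": 0,"wz": 0,"claw": 45},{"dx": 0,"dy": 0,"dz": 0.022,"wx": 0,"wy": 0,"wz": 0,"claw": 45},{"dx": 0,"dy": 0,"dz": 0.022,"wx": 0,"wy": 0,"wz": 0,"claw": 64},{"dx": 0,"dy": 0,"dz": 0.022,"wx": 0,"wy": 0,"wz": 0,"claw": 84},{"dx": 0,"dy": 0,"dz": 0.022,"wx": 0,"wy": 0,"wz": 0,"claw": 84},{"dx": 0,"dy": 0,"dz": 0.022,"wx": 0,"wy": 0,"wz": 0,"claw": 84}])

```text
clock: 27.35
tool_pos: [0.4496, -0.1253, 0.0379]
eef_rot: [0.731, 0.682, -0.0, -0.0]
contact_force: [0.4, 0.3, 0.1]
opening: 0.948
finger_force: 0.0
```

Call:
step_arm(motion=[{"dx": 0,"dy": 0,"dz": -0.2,"wx": 0,"wy": 0,"wz": 0,"claw": 84},{"dx": 0,"dy": 0,"dz": -0.5,"wx": 0,"wy": 0,"wz": 0,"claw": 84},{"dx": 0,"dy": 0,"dz": -1.0,"wx": 0,"wy": 0,"wz": 0,"claw": 88},{"dx": 0,"dy": 0,"dz": -1.0,"wx": 0,"wy": 0,"wz": 0,"claw": 88}])

```text
clock: 27.75
tool_pos: [0.4517, -0.1253, 0.1212]
eef_rot: [0.732, 0.682, 0.002, 0.002]
contact_force: [0.8, -0.1, 1.0]
opening: 0.998
finger_force: 0.0
```

Call:
step_arm(motion=[{"dx": -0.4,"dy": 0,"dz": -0.6,"wx": 0,"wy": 0,"wz": 0,"claw": 88},{"dx": -1.0,"dy": 0,"dz": -1.0,"wx": 0,"wy": 0,"wz": 0,"claw": 88},{"dx": -1.0,"dy": 0,"dz": -1.0,"wx": 0,"wy": 0,"wz": 0,"claw": 88},{"dx": -1.0,"dy": 0,"dz": -1.0,"wx": 0,"wy": 0,"wz": 0,"claw": 88}])

```text
clock: 28.15
tool_pos: [0.444, -0.208, 0.1983]
eef_rot: [0.733, 0.68, -0.0, 0.001]
contact_force: [-0.4, 0.3, -0.7]
opening: 0.996
finger_force: 0.0
```

Call:
step_arm(motion=[{"dx": -1.0,"dy": 0,"dz": 0,"wx": 0,"wy": 0,"wz": 0,"claw": 88},{"dx": -1.0,"dy": 0,"dz": 0,"wx": 0,"wy": 0,"wz": 0,"claw": 88},{"dx": -1.0,"dy": 0,"dz": 0,"wx": 0,"wy": 0,"wz": 0,"claw": 88},{"dx": -1.0,"dy": 0,"dz": 0,"wx": 0,"wy": 0,"wz": 0,"claw": 88}])

```text
clock: 28.55
tool_pos: [0.4382, -0.2834, 0.1967]
eef_rot: [0.731, 0.682, 0.0, -0.001]
contact_force: [0.3, 1.2, 0.1]
opening: 1.001
finger_force: 0.0
```

```bash
python3 - <<'E'
from h import *
p,d,c=snap('top','top9'); X=pts(d,c)
a=p[130:330,130:400]; cv2.imwrite('pics/t9c.png',cv2.resize(a[:,:,::-1],None,fx=2.8,fy=2.8))
E
python3 w.py 9 .478,.137,.04,.07 .4685,.05,.08,.11 .459,-.038,.028,.05 .449,-.125,.04,.08
```

```text
[ 0.4387 -0.2823  0.1974]
.478,.137,.04,.07 few 0
.4685,.05,.08,.11 few 0
.459,-.038,.028,.05 few 0
.449,-.125,.04,.08 2465 mean [ 0.4512 -0.1359  0.0492] circ [ 0.452 -0.126] r0.0296 px 221 286 0 45
```

View pics/t9c.png

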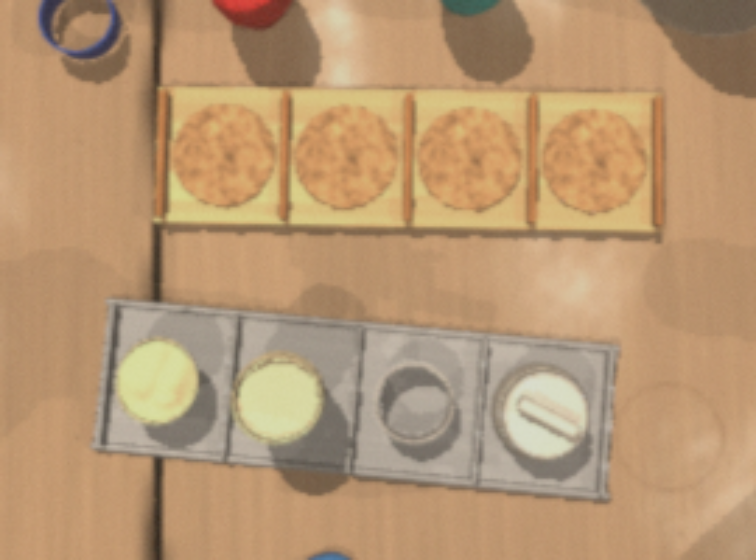

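All four stand upright in reverse order, near the middle of their compartments once parallax is allowed for. The gripper is clear.

```bash
python3 -c "
from plant import workorder; print(workorder.finish_job())"
```

```text
the job is handed in; nothing more can be done
None
```

The job is handed in at about 29 s on the robot's clock: custard cup, cup stack, ring cutter and timer stand left to right on the steel rack, upright and released, in reverse of their order on the wooden rack.

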